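# Cull the chipped electrode head and snap a sound one onto the cell

### The arm

A 6-joint arm with a two-finger parallel gripper is mounted at the origin on the work surface. World frame = base frame: x ahead of the robot, y to its left, z up, the work surface at z = 0. Lengths are in m, angles in rad, forces in N, time in s.
With the tool pointing down it reaches from about 0.35 to 0.975 m from the base axis. Payload 4.9 kg.
Tool frame: the origin (TCP) lies at the very end of the fingers, on their centre line; the grasp point (between the pads) lies 19 mm behind it (ctrl.grasp_offset is the distance from the TCP to the grasp point, in m); z points along the fingers, y is the line along which they close (so a half turn about z gives the same grasp; the last joint's range is limited). The gripper opens to 85 mm and grips with 20 to 120 N. Pads are 22 mm wide; open, the fingers measure 114 mm over their backs; the gripper's body (76 mm by 85 mm) begins 54 mm behind the grasp point. The pads swing forward as they close: fully open they stand 13 mm farther back than shut.
Start: joints at [1.183, 0.053, 1.613, -0, 1.476, -0.119], TCP at [0.166, 0.603, 0.231] pointing down, gripper open.
Joint ranges: [-3.01, 3.01], [-1.01, 2.22], [0.06, 2.58], [-1.02, 4.17], [0.09, 2.62], [-3.14, 3.14]. Speed limits (rad/s): [2.57, 2.57, 3.14, 3.14, 3.14, 3.14].

### API

Orientations are given as a rotation vector (axis times angle).
In Python, from station import ctrl, optics gives the robot as it stands.
- The arm moves only by the shell command python3 -m handwheel 'ROWS' [OPENING] [FORCE]. ROWS is JSON, a list of rows, each an object of numbers: "tx", "ty", "tz": the shift along the tool's x, y, z in mm; "roll": the turn about the tool's z in rad. A call has 1 to 12 rows; each row shifts and turns the commanded pose from where the row before left it, along the tool's axes as they then stand; what a row does not reach is not made up. A row lasts 1/12 s, in which the tool goes at most 41.7 mm and 7.16 degrees, less where a joint would pass 70% of its speed; a pose out of reach is approached as far as the arm can. A call with a gripper value outside its range is refused whole. OPENING is the finger opening in mm, from 0 to 85.4, set as the call begins (- or left out, the last holds). The fingers move at their own pace and stop on an object; FORCE is the grip in N (left out, the last holds). Time passes only in rows, so rows that do not move let the fingers close. It gives the time, the measured TCP pose, the force, the opening and the grip force at its end, in the units of the state.
- ctrl.get_obs(): the state, without advancing time (a new reading comes with each control period).
- optics.get_image(name): name is "scene" or "side" or "wrist"; returns (picture, depth): 480x640x3 uint8, red, green, blue; 480x640 float32, m along the optical axis (not along the pixel's ray), 0 where there is no reading.
- optics.camera_params(name): a dict with "mtx" (3x3 intrinsics, pixels), "extrinsics" (4x4, takes a point from camera to world coordinates); the wrist camera has in their place "tool_from_camera" (4x4, takes a point from camera to tool coordinates, whose origin is the TCP and whose axes are the flange's). Camera axes: x right, y down, z forward; pixel columns grow to the right and rows downward; lengths in m; the calibration is good to about 2 mm. A picture is of the moment at which its call begins: read the wrist's pose just before it. camera_params takes no time and is no camera call.
- ctrl.finish_job(): hands the job in; it is judged then, once.
The state is a dict: "t": time; "q": joint angles; "dq": joint speeds; "effort": joint torques, N m; "tool_pos": TCP position; "tool_rot": TCP orientation; "contact_force": force on the tool from outside, world axes, zero at the start; "wrist_torque": the same for the moment, N m; "opening": finger opening in m; "grip_force": force on a finger pad.
Only numpy, scipy, OpenCV 4.12 (cv2) and the standard library are available. Lean on these libraries where they do the work, as an engineer would, in place of code of your own. Each camera call takes 0.05 s, during which the arm holds its last target. There are 200 camera calls.

### The job

One of the three white electrode heads in the steel tray has a piece broken off its round disc: first lift that one out and lay it in the grey discard dish, and let go of it. Then press one of the two sound heads onto the open glass cell until the resistance suddenly drops and it snaps in under both spring clips, and keep pressing it down on the rim with about 10 N: the program finishes while still holding and pressing it there. Leave the other sound head in the tray and everything else where it is.

Things in the scene. Friction and masses are not known exactly. Their poses are not given: they have to be found in the camera images.
- lid_a: sound white electrode head (lid), one of two alike: spigot 41 mm wide, 12 mm high (lowest 8 mm taper to 32 mm); on it a full round disc 64 mm wide, 8 mm thick; on that a round grip boss 24 mm wide, 36 mm high. About 130 g. Origin: centre of the spigot's underside, z up the boss. Stands on its spigot in the tray; may be turned any way about z.
- lid_b: sound white electrode head (lid), one of two alike: spigot 41 mm wide, 12 mm high (lowest 8 mm taper to 32 mm); on it a full round disc 64 mm wide, 8 mm thick; on that a round grip boss 24 mm wide, 36 mm high. About 130 g. Origin: centre of the spigot's underside, z up the boss. Stands on its spigot in the tray; may be turned any way about z.
- lid_chipped: the faulty head: like the sound ones, but a piece of the disc is missing along a straight break on its own +x side, 22 mm from the axis, leaving a flat 47 mm long. Same origin, heights and boss.
- lid_a_disc (a point): centre of the underside of lid_a's disc, 12 mm above its origin.
- lid_b_disc (a point): centre of the underside of lid_b's disc, 12 mm above its origin.
- tray: flat fixed steel tray, 110 mm (x) by 300 mm (y), rim 14 mm high, floor 3 mm thick; origin at the centre of its underside. The three heads stand in it in a row along its y, about 95 mm apart, in any order, with a small steel collar between two of them.
- dish: fixed grey square open discard dish, 130 mm by 130 mm outside, 34 mm high, walls and floor 4 mm thick, empty; origin at the centre of its underside.
- cell: fixed open glass cell in a cork ring (100 mm across, 22 mm high), standing on either of the two places of the steel stirrer plate, with two sprung steel clips at its mouth, on its own +y and -y sides. Origin at the centre of the cork ring's underside, z up.
- cell_seat (a point): centre of the cell's mouth at the height of its flat rim (62 mm wide), 85 mm above the cell's origin; axes as the cell's. The bore is 46 mm wide, deeper than the spigot. A head is home when its disc's underside lies on this rim. Above the disc the cell's +x and -x sides are free: close fingers along the cell's x.
- clip_l (a joint): how far the clip on the cell's +y side is pushed outward, m: 0 at rest and with a head home, 0.0045 as a disc passes; springs back. 16 mm wide; nose tip 27.5 mm from the axis, 10 to 12 mm above the rim, sloping out and up to 34 mm from the axis at 22.5 mm above the rim; back at 38.5 mm.
- clip_r (a joint): the same for the clip on the cell's -y side. A head let down meets both slopes with its disc edge 15 to 18 mm above home; the resistance climbs to 10 to 20 N, drops suddenly to 2 to 6 N at 6 to 10 mm above home as the disc pushes past the noses, and ends at 2 mm above home as they spring in over it; then the rim stops it.
- stirrer: fixed steel stirrer plate 200 mm (x) by 350 mm (y), 35 mm high, with two places at y +85 and -85 mm, for the cell and a flask; origin at the centre of its underside.
- flask: bystander: fixed round glass flask 112 mm across with black stoppers, 145 mm high, in a cork ring on the other place of the stirrer; origin at the centre of the ring's underside.
- stirbar: bystander: loose white bar 38 x 9 x 9 mm lying on the stirrer plate near its front edge, origin under its centre.
- corkring: bystander: loose spare cork ring, 60 mm across, 20 mm high, on the table, origin under its centre.
- vial: bystander: small loose amber vial, 24 mm across, 48 mm high, standing beside the dish, origin under its centre.
- washbottle: bystander: loose white wash bottle, 68 mm across, 190 mm high with its spout, origin under its centre.
- spatula: bystander: loose steel spatula about 190 mm long lying on the table.
- collar: bystander: loose steel collar, 19 mm across, 9 mm high, lying in the tray between two of the heads' places, origin under its centre.
There are look-alikes about, which are no part of the job. Leave any brown, orange or purple look-alike of the lid_chipped alone.

How it is judged:
By the outcome, as a careful person would: the job done as asked, in the order asked, and still so for the second after the job is handed in, while the arm keeps its last pose, push and grip.
It also fails if it takes over 58 s, if anything falls off the work surface, if the arm or the gripper's body presses on something with over 40 N, if the wrist force passes 120 N, or if a joint passes its speed limit or range.

## Working session

There is one attempt and no reset: what is moved stays moved. The work goes in short steps, Python scripts to look and compute and a shell command to move; the robot and the scene stay as the last step left them, time stands still between calls to the robot, and variables do not carry over. Pictures are saved under pics/ and viewed, at most 10 in all, crops included, and the job is handed in when it is done.

```bash
mkdir -p pics
cat > h.py <<'E'
import numpy as np, cv2
from station import ctrl, optics
from scipy.spatial.transform import Rotation as R
def cam(n):
    o=ctrl.get_obs(); im,d=optics.get_image(n); p=optics.camera_params(n)
    K=np.array(p["mtx"])
    if n=="wrist":
        T=np.eye(4); T[:3,:3]=R.from_rotvec(o["tool_rot"]).as_matrix(); T[:3,3]=o["tool_pos"]
        E=T@np.array(p["tool_from_camera"])
    else: E=np.array(p["extrinsics"])
    return im,d,K,E
def cloud(d,K,E):
    v,u=np.mgrid[:480,:640]
    P=np.stack([(u-K[0,2])/K[0,0]*d,(v-K[1,2])/K[1,1]*d,d],-1)
    W=P@E[:3,:3].T+E[:3,3]; W[d==0]=np.nan
    return W
def save(n,im): cv2.imwrite(f"pics/{n}.png",im[:,:,::-1])
E
python3 - <<'E'
from h import *
for n in ("scene","side"):
    im,d,K,E=cam(n); save(n,im); np.savez(n,im=im,d=d,K=K,E=E); print(E.round(3).tolist(),K[0,0])
o=ctrl.get_obs();print(o)
E
```

```text
[[0.199, 0.645, -0.738, 1.42], [0.98, -0.114, 0.165, -0.231], [0.023, -0.755, -0.655, 0.892], [0.0, 0.0, 0.0, 1.0]] 599.2454208292536
[[0.998, -0.037, 0.055, 0.441], [-0.066, -0.478, 0.876, -1.198], [-0.006, -0.877, -0.48, 0.749], [0.0, 0.0, 0.0, 1.0]] 523.8924723565134
{'t': 0.1, 'q': array([ 1.18300149e+00,  5.33166747e-02,  1.61414629e+00,  2.51946763e-06,
        1.47598615e+00, -1.18961636e-01]), 'dq': array([-0.00081893, -0.00269389, -0.0046975 , -0.00032621,  0.00440923,
       -0.00013764]), 'effort': array([-1.49052667e-04, -3.94908607e+01, -3.71361423e+01, -1.54504914e-04,
        4.02199905e-03,  2.20261671e-05]), 'tool_pos': array([0.16576856, 0.60203994, 0.23017614]), 'tool_rot': array([-4.20949241e-01, -3.11278961e+00,  2.82160624e-03]), 'contact_force': array([ 0.63606374,  0.52219856, -0.29046268]), 'wrist_torque': array([ 0.02103769, -0.03440048,  0.00058127]), 'grip_force': 0.0, 'opening': 0.08554653875223157}
```

View pics/scene.png

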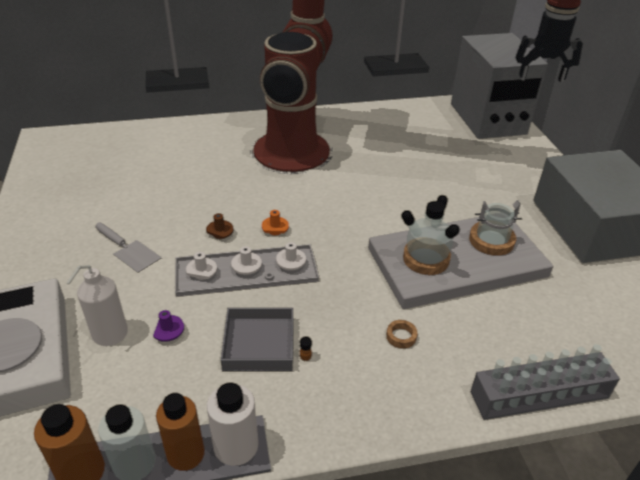

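View pics/side.png

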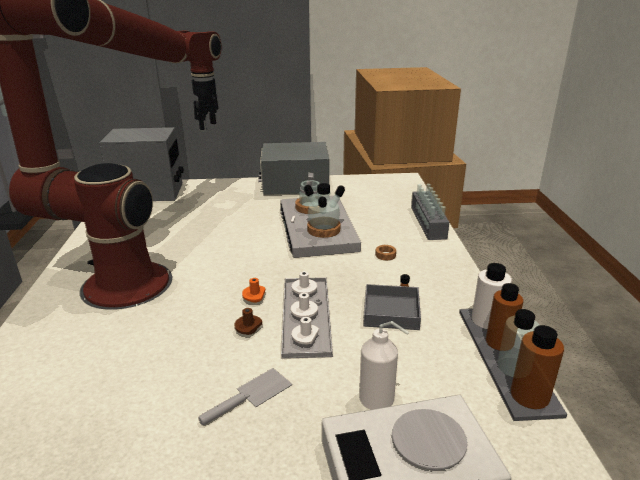

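The scene view shows three white heads in the tray at (201,267), (246,263) and (291,259). The look-alikes are brown (219,227), orange (275,222) and purple (169,327). The cell is at (495,230), the dish at (260,338), and the collar at (269,277) between the middle and right heads. Next I'll measure and take one close crop.

Run:
```python
from h import *
crops=[]
for n,bx in (("scene",(170,235,325,295)),("side",(275,265,340,360))):
    z=np.load(n+".npz"); im,d,K,E=[z[k] for k in("im","d","K","E")]
    W=cloud(d,K,E)
    hsv=cv2.cvtColor(im,cv2.COLOR_RGB2HSV)
    x0,y0,x1,y1=bx
    m=np.zeros((480,640),bool); m[y0:y1,x0:x1]=1
    disc=m&(W[...,2]>.0195)&(W[...,2]<.027); boss=m&(W[...,2]>.03)&(W[...,2]<.09)
    # bosses: top points
    nb,l,s,c=cv2.connectedComponentsWithStats(boss.astype(np.uint8))
    for i in range(1,nb):
        if s[i,4]<40: continue
        P=W[l==i]; t=P[P[:,2]>np.nanpercentile(P[:,2],97)-.006]
        C=np.append(((t.min(0)+t.max(0))/2)[:2],P[:,2].max()); 
        q=W[disc]; q=q[np.hypot(*(q[:,:2]-C[:2]).T)<.045]
        a=np.degrees(np.arctan2(q[:,1]-C[1],q[:,0]-C[0])); r=np.hypot(*(q[:,:2]-C[:2]).T)
        print(n,"boss px",c[i].round(),C.round(4),s[i,4],"rmax per 30deg",[int(1000*r[(a>=k)&(a<k+30)].max(initial=0)) for k in range(-180,180,30)])
    for nm,b in (("dish",(215,300,300,375)if n=="scene" else (358,280,425,332)),("cell",(465,190,525,255) if n=="scene" else (290,170,325,215))):
        q=W[b[1]:b[3],b[0]:b[2]].reshape(-1,3)
        if nm=="dish": q=q[(q[:,2]>.028)&(q[:,2]<.04)]
        else: q=q[(q[:,2]>.05)&(q[:,2]<.0625)]
        if len(q): print(n,nm,np.nanpercentile(q,1,axis=0).round(3),np.nanpercentile(q,99,axis=0).round(3),len(q), cv2.minAreaRect(q[:,:2].astype(np.float32)*1000))
    crops.append(cv2.resize(im[y0:y1,x0:x1],None,fx=4,fy=4,interpolation=2))
crops[0]=cv2.resize(crops[0],(620,240));b=crops[1]; 
can=np.zeros((max(240,b.shape[0]),min(800,620),3),np.uint8)
z=np.load("scene.npz"); cc=cv2.resize(z["im"][185:260,460:535],(360,360),interpolation=2)
out=np.zeros((600,800,3),np.uint8); out[:240,:620]=crops[0]; out[240:600,:360]=cc; bb=cv2.resize(b,(246,360)); out[240:600,370:616]=bb
save("crop",out)
```

```text
scene boss px [291. 250.] [ 0.4683 -0.0777  0.0622] 164 rmax per 30deg [32, 32, 31, 30, 32, 35, 34, 31, 31, 32, 34, 0]
scene boss px [246. 254.] [ 0.4635 -0.1735  0.0618] 171 rmax per 30deg [31, 33, 31, 31, 35, 31, 32, 33, 32, 32, 33, 31]
scene boss px [200. 260.] [ 0.4662 -0.2693  0.0609] 174 rmax per 30deg [35, 31, 32, 31, 24, 22, 30, 32, 31, 32, 33, 34]
scene dish [ 0.6   -0.246  0.028] [ 0.748 -0.102  0.036] 583 ((674.099365234375, -173.91851806640625), (130.0115966796875, 133.15859985351562), 79.45909881591797)
scene cell [0.462 0.319 0.05 ] [0.554 0.414 0.062] 514 ((512.865234375, 362.7977294921875), (99.10135650634766, 82.7796401977539), 56.26926040649414)
side boss px [304. 278.] [ 0.4647 -0.0813  0.0619] 126 rmax per 30deg [31, 33, 35, 34, 34, 32, 31, 33, 34, 0, 32, 32]
side boss px [303. 300.] [ 0.4611 -0.1801  0.0618] 138 rmax per 30deg [31, 32, 31, 32, 31, 31, 31, 33, 33, 34, 33, 31]
side boss px [305. 325.] [ 0.4612 -0.2734  0.0606] 165 rmax per 30deg [32, 33, 33, 33, 24, 23, 32, 34, 32, 32, 32, 31]
side dish [ 0.599 -0.252  0.028] [ 0.743 -0.102  0.038] 393 ((672.6468505859375, -171.7657470703125), (151.44113159179688, 132.61795043945312), 81.81542205810547)
side cell [0.439 0.315 0.05 ] [0.558 0.562 0.062] 169 ((498.76190185546875, 437.03009033203125), (251.5084991455078, 121.70592498779297), 89.36038970947266)
```

View pics/crop.png

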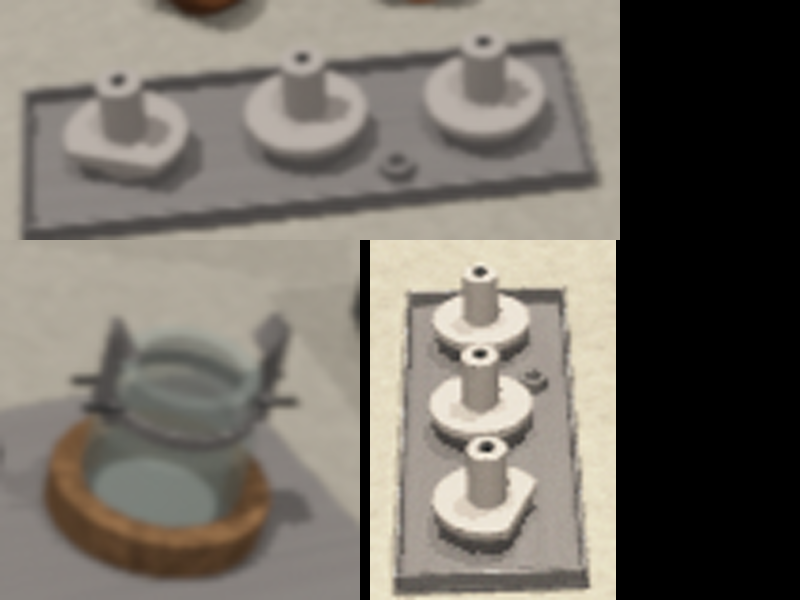

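The crop confirms it: the left head (scene 201,267), at about (0.463,-0.271), has the flat broken edge. The other two discs are full. The cell's clips stand left and right at (480,215) and (518,213), roughly along y. I'll turn the tool to close along x, then view the cell from above with the wrist camera on the way.

```bash
python3 -m handwheel '[{"roll":0.1184},{"roll":0.1184},{"roll":0.1184},{"roll":0.1184},{"roll":0.1184},{"roll":0.1184},{"roll":0.1184},{"roll":0.1184},{"roll":0.1184},{"roll":0.1184},{"roll":0.1184}]'
python3 -m handwheel '[{"tx":-20,"ty":27,"tz":-8},{"tx":-20,"ty":27,"tz":-8},{"tx":-20,"ty":27,"tz":-8},{"tx":-20,"ty":27,"tz":-8},{"tx":-20,"ty":27,"tz":-8},{"tx":-20,"ty":27,"tz":-8},{"tx":-20,"ty":27,"tz":-8},{"tx":-20,"ty":27,"tz":-8},{"tx":-20,"ty":27,"tz":-8},{"tx":-20,"ty":27,"tz":-8},{"tx":-20,"ty":27,"tz":-8},{}]'
python3 - <<'E'
from h import *
im,d,K,E=cam("wrist"); save("w1",im); np.savez("w1",im=im,d=d,K=K,E=E); print(E.round(4),K)
E
```

```text
[[ 0.2665  0.9275  0.2622  0.0991]
 [ 0.9638 -0.256  -0.0744  0.619 ]
 [-0.0018  0.2725 -0.9621  0.3731]
 [ 0.      0.      0.      1.    ]] [[335.44898769   0.         320.54188196]
 [  0.         335.44898769 240.70138332]
 [  0.           0.           1.        ]]$[0]: bad value
$[0]: bad value
```

View pics/w1.png

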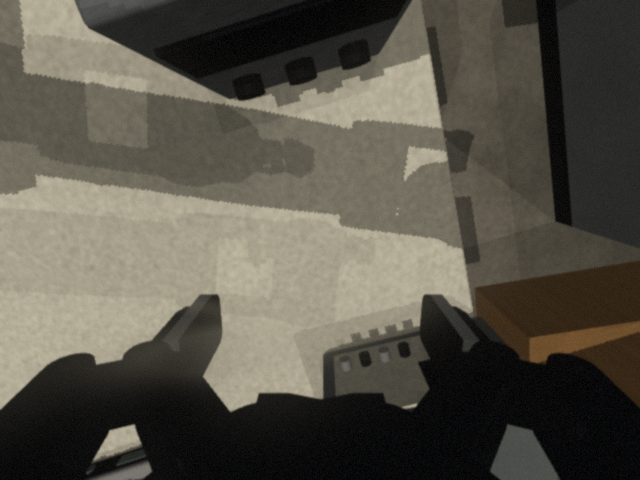

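The arm had not moved: this view shows only bare table and the open fingers at (205,320) and (435,320). The rows were refused, so I'll retry with every key present.

```bash
python3 -m handwheel '[{"tx":0,"ty":0,"tz":0,"roll":0.1184},{"tx":0,"ty":0,"tz":0,"roll":0.1184},{"tx":0,"ty":0,"tz":0,"roll":0.1184},{"tx":0,"ty":0,"tz":0,"roll":0.1184},{"tx":0,"ty":0,"tz":0,"roll":0.1184},{"tx":0,"ty":0,"tz":0,"roll":0.1184},{"tx":0,"ty":0,"tz":0,"roll":0.1184},{"tx":0,"ty":0,"tz":0,"roll":0.1184},{"tx":0,"ty":0,"tz":0,"roll":0.1184},{"tx":0,"ty":0,"tz":0,"roll":0.1184},{"tx":0,"ty":0,"tz":0,"roll":0.1184}]'
```

```text
t: 1.07
tool_pos: [0.1659, 0.6023, 0.2307]
tool_rot: [2.228, 2.214, -0.001]
contact_force: [0.5, -0.3, -0.4]
opening: 0.0852
grip_force: 0.0
```

```bash
python3 -m handwheel '[{"tx":-20,"ty":29,"tz":-8,"roll":0},{"tx":-20,"ty":29,"tz":-8,"roll":0},{"tx":-20,"ty":29,"tz":-8,"roll":0},{"tx":-20,"ty":29,"tz":-8,"roll":0},{"tx":-20,"ty":29,"tz":-8,"roll":0},{"tx":-20,"ty":29,"tz":-8,"roll":0},{"tx":-20,"ty":29,"tz":-8,"roll":0},{"tx":-20,"ty":29,"tz":-8,"roll":0},{"tx":-20,"ty":29,"tz":-8,"roll":0},{"tx":-20,"ty":29,"tz":-8,"roll":0},{"tx":-20,"ty":29,"tz":-8,"roll":0},{"tx":0,"ty":0,"tz":0,"roll":0}]'
python3 - <<'E'
from h import *
im,d,K,E=cam("wrist"); save("w2",im); np.savez("w2",im=im,d=d,K=K,E=E); print(E.round(4))
E
```

```text
t: 2.07
tool_pos: [0.4895, 0.379, 0.3206]
tool_rot: [2.227, 2.212, 0.003]
contact_force: [-0.2, 0.2, -0.4]
opening: 0.0855
grip_force: 0.0
[[ 1.     -0.0082  0.0016  0.4893]
 [-0.0075 -0.9619 -0.2733  0.4466]
 [ 0.0038  0.2733 -0.9619  0.4635]
 [ 0.      0.      0.      1.    ]]
```

View pics/w2.png

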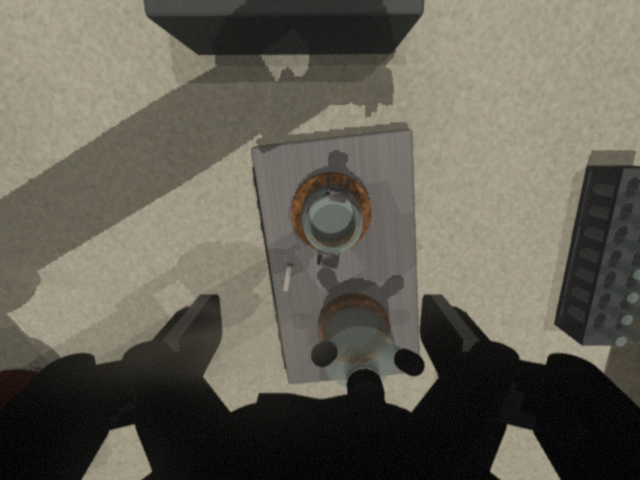

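The wrist view shows the cell with its cork at (332,212), its rim at about (332,217), and clips at (337,187) and (328,258). The flask is at (355,340).

```bash
cat > cell.py <<'E'
from h import *
import sys
z=np.load(sys.argv[1]+".npz"); im,d,K,E=[z[k] for k in("im","d","K","E")]
W=cloud(d,K,E)
box=[int(a) for a in sys.argv[2:6]]
sub=np.zeros((480,640),bool); sub[box[1]:box[3],box[0]:box[2]]=1
def onplane(u,v,h):
    r=E[:3,:3]@np.array([(u-K[0,2])/K[0,0],(v-K[1,2])/K[1,1],1.]); s=(h-E[2,3])/r[2]; return E[:3,3]+s*r
hi=sub&(W[...,2]>.122)&(W[...,2]<.16)
n,l,s,c=cv2.connectedComponentsWithStats(hi.astype(np.uint8))
for i in range(1,n):
    if s[i,4]>5: print("clip",c[i].round(),s[i,4],np.median(W[l==i],0).round(4),W[l==i].min(0).round(4),W[l==i].max(0).round(4))
hsv=cv2.cvtColor(im,cv2.COLOR_RGB2HSV)
cork=sub&(hsv[...,0]<18)&(hsv[...,1]>110)
ct,_=cv2.findContours(cork.astype(np.uint8),0,2); ct=max(ct,key=cv2.contourArea)
P=np.array([onplane(u,v,.057)[:2] for u,v in ct[:,0]])
(cx,cy),r=cv2.minEnclosingCircle(P.astype(np.float32)); print("cork",cx,cy,r)
q=W[sub&(W[...,2]>.116)&(W[...,2]<.124)]; print("rim z pts",len(q), q.min(0).round(3) if len(q) else '',q.max(0).round(3) if len(q) else '')
q=W[sub&(W[...,2]>.052)&(W[...,2]<.062)]; print("corktop",len(q),q.min(0).round(3),q.max(0).round(3))
# stirrer yaw
q=W[(W[...,2]>.031)&(W[...,2]<.039)]; print("stirrer",cv2.minAreaRect((q[:,:2]*1000).astype(np.float32)))
E
python3 cell.py w2 270 160 395 275
python3 - <<'E'
import cv2
im=cv2.imread("pics/w2.png")[160:280,270:400]
cv2.imwrite("pics/w2c.png",cv2.resize(im,None,fx=5,fy=5,interpolation=cv2.INTER_CUBIC))
E
```

```text
clip [338. 195.] 211 [0.5069 0.4007 0.1401] [0.4985 0.3923 0.1228] [0.5156 0.4046 0.1457]
clip [329. 260.] 228 [0.4983 0.3337 0.1391] [0.4901 0.3265 0.1232] [0.5068 0.3393 0.1449]
cork 0.5029433965682983 0.3664768934249878 0.04942941665649414
rim z pts 1135 [0.472 0.33  0.116] [0.533 0.405 0.123]
corktop 1728 [0.453 0.319 0.052] [0.552 0.415 0.062]
stirrer ((423.6798400878906, 329.2339172363281), (889.5933227539062, 461.4033203125), 3.851853609085083)
```

View pics/w2c.png

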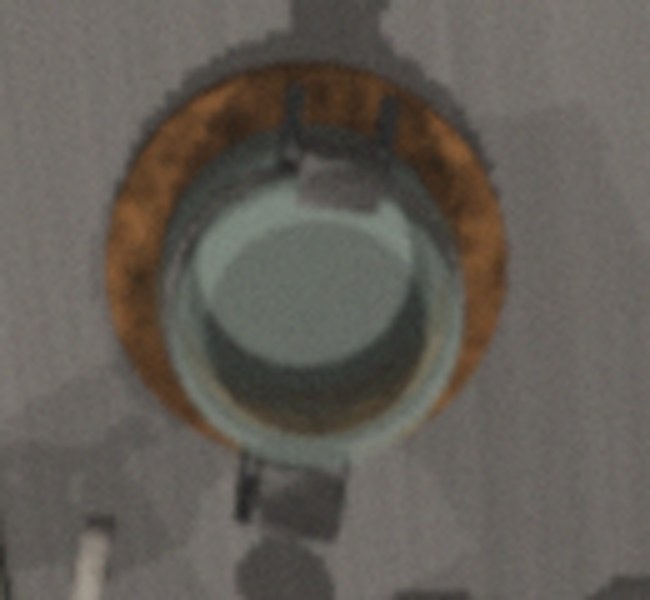

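The crop confirms the clips' axis is turned by about 7° from y. The cell is at (0.5027,0.3668) with yaw about -7.3°. Now I'll go over the tray.

```bash
python3 -m handwheel '[{"tx":-41,"ty":-2,"tz":0,"roll":0},{"tx":-41,"ty":-2,"tz":0,"roll":0},{"tx":-41,"ty":-2,"tz":0,"roll":0},{"tx":-41,"ty":-2,"tz":0,"roll":0},{"tx":-41,"ty":-2,"tz":0,"roll":0},{"tx":-41,"ty":-2,"tz":0,"roll":0},{"tx":-41,"ty":-2,"tz":0,"roll":0},{"tx":-41,"ty":-2,"tz":0,"roll":0},{"tx":-41,"ty":-2,"tz":0,"roll":0},{"tx":-41,"ty":-2,"tz":0,"roll":0},{"tx":-41,"ty":-2,"tz":0,"roll":0},{"tx":-41,"ty":-2,"tz":0,"roll":0}]'
python3 -m handwheel '[{"tx":-30,"ty":0,"tz":28,"roll":0},{"tx":-30,"ty":0,"tz":28,"roll":0},{"tx":-30,"ty":0,"tz":28,"roll":0},{"tx":0,"ty":0,"tz":0,"roll":0},{"tx":0,"ty":0,"tz":0,"roll":0}]'
cat > lids.py <<'E'
from h import *
im,d,K,E=cam("wrist"); save("w3",im); np.savez("w3",im=im,d=d,K=K,E=E)
W=cloud(d,K,E)
top=((W[...,2]>.053)&(W[...,2]<.066)&(W[...,0]>.42)&(W[...,0]<.51)&(W[...,1]<0)&(W[...,1]>-.33)).astype(np.uint8)
n,l,s,c=cv2.connectedComponentsWithStats(top)
for i in range(1,n):
    if s[i,4]<30: continue
    P=W[l==i]; print(c[i].round(),s[i,4],((P.min(0)+P.max(0))/2).round(4),(P.max(0)-P.min(0)).round(3))
    C=((P.min(0)+P.max(0))/2)[:2]
    q=W[(W[...,2]>.019)&(W[...,2]<.027)]; q=q[np.hypot(*(q[:,:2]-C).T)<.04]
    if len(q)>30:
        cc,r=cv2.minEnclosingCircle((q[:,:2]*1000).astype(np.float32)); print("  disc",np.round(cc,1),round(r,1))
q=W[(W[...,2]>.025)&(W[...,2]<.04)&(W[...,0]>.56)]; print("dish",len(q),q.min(0).round(3) if len(q) else '',q.max(0).round(3) if len(q) else '')
print(ctrl.get_obs()["tool_pos"].round(4),E[:3,3])
E
python3 lids.py
```

```text
t: 3.12
tool_pos: [0.4599, -0.1103, 0.3188]
tool_rot: [-2.22, -2.222, -0.001]
contact_force: [0.6, -0.5, 0.3]
opening: 0.0851
grip_force: 0.0
t: 3.53
tool_pos: [0.4593, -0.199, 0.2323]
tool_rot: [-2.219, -2.215, 0.001]
contact_force: [0.3, 1.1, 0.8]
opening: 0.0856
grip_force: 0.0
[329.  86.] 642 [ 0.466  -0.0813  0.0578] [0.023 0.023 0.009]
  disc [465.8 -81. ] 32.1
[324. 196.] 488 [ 0.4616 -0.1776  0.0578] [0.023 0.024 0.009]
  disc [ 461.9 -177.4] 32.0
[325. 289.] 420 [ 0.4626 -0.2725  0.0578] [0.023 0.023 0.009]
  disc [ 462.2 -273. ] 32.4
dish 4347 [ 0.56  -0.523  0.025] [ 0.748 -0.085  0.04 ]
[ 0.4603 -0.1987  0.2345] [ 0.45989387 -0.13202971  0.37547283]
```

```bash
python3 -m handwheel '[{"tx":-37,"ty":1,"tz":0,"roll":0},{"tx":-37,"ty":1,"tz":0,"roll":0},{"tx":0,"ty":0,"tz":38,"roll":0},{"tx":0,"ty":0,"tz":38,"roll":0},{"tx":0,"ty":0,"tz":38,"roll":0},{"tx":0,"ty":0,"tz":38,"roll":0},{"tx":0,"ty":0,"tz":30,"roll":0},{"tx":0,"ty":0,"tz":16,"roll":0},{"tx":0,"ty":0,"tz":8,"roll":0},{"tx":0,"ty":0,"tz":0,"roll":0},{"tx":0,"ty":0,"tz":0,"roll":0}]'
python3 -m handwheel '[{"tx":0,"ty":0,"tz":0,"roll":0},{"tx":0,"ty":0,"tz":0,"roll":0},{"tx":0,"ty":0,"tz":0,"roll":0},{"tx":0,"ty":0,"tz":0,"roll":0},{"tx":0,"ty":0,"tz":0,"roll":0},{"tx":0,"ty":0,"tz":0,"roll":0},{"tx":0,"ty":0,"tz":0,"roll":0},{"tx":0,"ty":0,"tz":0,"roll":0}]' 10 60
```

```text
t: 4.5
tool_pos: [0.4643, -0.2736, 0.0312]
tool_rot: [2.218, 2.221, 0.001]
contact_force: [-0.6, -0.1, -0.0]
opening: 0.0856
grip_force: 0.0
t: 5.17
tool_pos: [0.4632, -0.2741, 0.0301]
tool_rot: [2.221, 2.22, 0.0]
contact_force: [-0.4, -0.6, 5.5]
opening: 0.0223
grip_force: 58.8
```

```bash
python3 -m handwheel '[{"tx":0,"ty":0,"tz":-25,"roll":0},{"tx":0,"ty":0,"tz":-40,"roll":0},{"tx":0,"ty":0,"tz":-35,"roll":0},{"tx":12.6,"ty":26,"tz":0,"roll":0},{"tx":12.6,"ty":26,"tz":0,"roll":0},{"tx":12.6,"ty":26,"tz":0,"roll":0},{"tx":12.6,"ty":26,"tz":0,"roll":0},{"tx":12.6,"ty":26,"tz":0,"roll":0},{"tx":12.6,"ty":26,"tz":0,"roll":0},{"tx":12.6,"ty":26,"tz":0,"roll":0},{"tx":12.6,"ty":26,"tz":0,"roll":0}]'
python3 - <<'E'
from h import *
im,d,K,E=cam("wrist"); W=cloud(d,K,E)
q=W[(W[...,2]>.029)&(W[...,2]<.04)&(W[...,0]>.58)&(W[...,0]<.76)&(W[...,1]<-.08)&(W[...,1]>-.27)]
print(len(q),q.min(0),q.max(0),cv2.minAreaRect((q[:,:2]*1000).astype(np.float32)))
im,d,K,E=cam("scene"); save("s2",np.hstack([im[180:400,130:350]]).repeat(2,0).repeat(2,1))
E
```

```text
t: 6.08
tool_pos: [0.671, -0.1718, 0.1275]
tool_rot: [-2.22, -2.219, 0.002]
contact_force: [0.9, 0.6, -1.6]
opening: 0.0219
grip_force: 59.3
3439 [ 0.59732087 -0.23672773  0.02900795] [ 0.74756536 -0.08489558  0.03983988] ((675.6339721679688, -160.52163696289062), (163.20068359375, 130.42868041992188), 79.60765838623047)
```

View pics/s2.png

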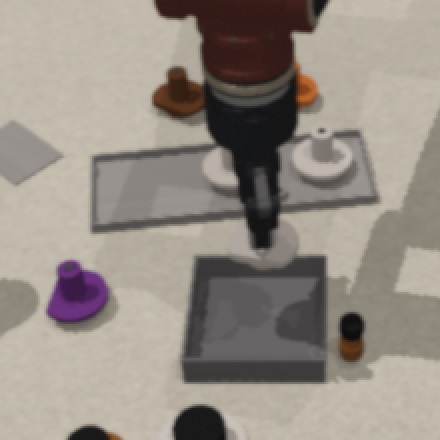

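The chipped head is held above the dish (crop 265,240), and both sound heads are still in the tray. Lowering now.

```bash
python3 -m handwheel '[{"tx":0,"ty":0,"tz":30,"roll":0},{"tx":0,"ty":0,"tz":30,"roll":0},{"tx":0,"ty":0,"tz":20,"roll":0},{"tx":0,"ty":0,"tz":9,"roll":0},{"tx":0,"ty":0,"tz":4,"roll":0},{"tx":0,"ty":0,"tz":1,"roll":0},{"tx":0,"ty":0,"tz":0,"roll":0}]'
```

```text
t: 6.77
tool_pos: [0.6712, -0.1734, 0.0365]
tool_rot: [2.221, 2.22, 0.001]
contact_force: [0.4, -0.5, -0.5]
opening: 0.0223
grip_force: 59.5
```

```bash
python3 -m handwheel '[{"tx":0,"ty":0,"tz":2,"roll":0},{"tx":0,"ty":0,"tz":2,"roll":0},{"tx":0,"ty":0,"tz":1,"roll":0},{"tx":0,"ty":0,"tz":0,"roll":0},{"tx":0,"ty":0,"tz":0,"roll":0}]'
```

```text
t: 7.18
tool_pos: [0.6713, -0.1731, 0.0312]
tool_rot: [2.221, 2.22, 0.001]
contact_force: [0.4, 0.4, 0.3]
opening: 0.0222
grip_force: 59.8
```

```bash
python3 -m handwheel '[{"tx":0,"ty":0,"tz":0,"roll":0},{"tx":0,"ty":0,"tz":0,"roll":0},{"tx":0,"ty":0,"tz":0,"roll":0},{"tx":0,"ty":0,"tz":-15,"roll":0},{"tx":0,"ty":0,"tz":-35,"roll":0},{"tx":0,"ty":0,"tz":-40,"roll":0},{"tx":0,"ty":0,"tz":-30,"roll":0},{"tx":0,"ty":0,"tz":0,"roll":0}]' 60
python3 -m handwheel '[{"tx":-0.8,"ty":-35,"tz":0,"roll":0},{"tx":-0.8,"ty":-35,"tz":0,"roll":0},{"tx":-0.8,"ty":-35,"tz":0,"roll":0},{"tx":-0.8,"ty":-35,"tz":0,"roll":0},{"tx":-0.8,"ty":-35,"tz":0,"roll":0},{"tx":-0.8,"ty":-34,"tz":0,"roll":0},{"tx":0,"ty":0,"tz":0,"roll":0},{"tx":0,"ty":0,"tz":0,"roll":0}]'
python3 lids.py
python3 - <<'E'
from h import *
im,d,K,E=cam("scene"); W=cloud(d,K,E)
q=W[290:380,205:305].reshape(-1,3); q=q[(q[:,0]<.73)&(q[:,0]>.61)&(q[:,1]>-.24)&(q[:,1]<-.11)]
t=q[q[:,2]>.05]; print("boss in dish",len(t),np.nanmedian(t,0),t[:,2].max())
E
```

```text
t: 7.85
tool_pos: [0.6754, -0.1746, 0.1619]
tool_rot: [2.211, 2.211, 0.011]
contact_force: [1.2, -0.7, 0.8]
opening: 0.06
grip_force: 0.0
t: 8.52
tool_pos: [0.4605, -0.1775, 0.1509]
tool_rot: [2.222, 2.219, 0.001]
contact_force: [-0.5, 1.5, 1.6]
opening: 0.0597
grip_force: 0.0
[328.  99.] 1094 [ 0.4659 -0.081   0.0576] [0.023 0.023 0.009]
  disc [465.9 -81. ] 32.0
[323. 240.] 818 [ 0.4619 -0.177   0.0575] [0.023 0.023 0.008]
  disc [ 462.  -177.4] 32.1
dish 5062 [ 0.597 -0.355  0.025] [ 0.73  -0.102  0.04 ]
[ 0.4619 -0.1778  0.1514] [ 0.46030755 -0.10995951  0.29378072]
boss in dish 126 [ 0.67545419 -0.16926606  0.05770484] 0.06287908250563035
```

The chipped head stands in the dish and has been released. Now I'll grip the middle sound head.

```bash
python3 -m handwheel '[{"tx":0.5,"ty":0,"tz":38,"roll":0},{"tx":0,"ty":0,"tz":38,"roll":0},{"tx":0,"ty":0,"tz":28,"roll":0},{"tx":0,"ty":0,"tz":12,"roll":0},{"tx":0,"ty":0,"tz":5,"roll":0},{"tx":0,"ty":0,"tz":0,"roll":0},{"tx":0,"ty":0,"tz":0,"roll":0},{"tx":0,"ty":0,"tz":0,"roll":0}]'
python3 -m handwheel '[{"tx":0,"ty":0,"tz":0,"roll":0},{"tx":0,"ty":0,"tz":0,"roll":0},{"tx":0,"ty":0,"tz":0,"roll":0},{"tx":0,"ty":0,"tz":0,"roll":0},{"tx":0,"ty":0,"tz":0,"roll":0},{"tx":0,"ty":0,"tz":0,"roll":0},{"tx":0,"ty":0,"tz":0,"roll":0},{"tx":0,"ty":0,"tz":0,"roll":0}]' 10 100
```

```text
t: 9.28
tool_pos: [0.4636, -0.1781, 0.0316]
tool_rot: [2.219, 2.218, 0.002]
contact_force: [-0.1, -0.4, -0.9]
opening: 0.0601
grip_force: 0.0
t: 9.95
tool_pos: [0.4624, -0.1775, 0.0307]
tool_rot: [2.221, 2.22, 0.001]
contact_force: [-0.5, 0.7, 6.4]
opening: 0.0213
grip_force: 97.6
```

```bash
python3 -m handwheel '[{"tx":0,"ty":0,"tz":-25,"roll":0},{"tx":0,"ty":0,"tz":-38,"roll":0},{"tx":0,"ty":0,"tz":-38,"roll":0},{"tx":0,"ty":0,"tz":-38,"roll":0},{"tx":0,"ty":0,"tz":-38,"roll":0},{"tx":0,"ty":0,"tz":-38,"roll":0},{"tx":0,"ty":0,"tz":-25,"roll":0},{"tx":25,"ty":0,"tz":0,"roll":0},{"tx":37,"ty":3,"tz":0,"roll":0},{"tx":37,"ty":3,"tz":0,"roll":0},{"tx":37,"ty":3,"tz":0,"roll":0},{"tx":37,"ty":3,"tz":0,"roll":0}]'
python3 -m handwheel '[{"tx":37,"ty":3,"tz":0,"roll":0},{"tx":37,"ty":3,"tz":0,"roll":0},{"tx":37,"ty":3,"tz":0,"roll":0},{"tx":37,"ty":3,"tz":0,"roll":0},{"tx":37,"ty":3,"tz":0,"roll":0},{"tx":37,"ty":3,"tz":0,"roll":0},{"tx":37,"ty":3,"tz":0,"roll":0},{"tx":37,"ty":3,"tz":0,"roll":0},{"tx":37,"ty":3,"tz":0,"roll":0},{"tx":0,"ty":0,"tz":0,"roll":0.0635},{"tx":0,"ty":0,"tz":0,"roll":0.0635},{"tx":0,"ty":0,"tz":0,"roll":0}]'
cat > chk.py <<'E'
from h import *
o=ctrl.get_obs(); M=R.from_rotvec(o["tool_rot"]).as_matrix()
print(o["tool_pos"].round(4),o["contact_force"].round(1),"heading",np.degrees(np.arctan2(M[1,1],M[0,1])).round(2),"tilt",M[:,2].round(4))
D=np.array([.5027,.3668,o["tool_pos"][2]])-o["tool_pos"]; print("tool shift mm",(M.T@D*1000).round(2))
E
python3 chk.py
python3 - <<'E'
from h import *
im,d,K,E=cam("wrist"); np.savez("w4",im=im,d=d,K=K,E=E); im2,d2,K2,E2=cam("scene");
save("w4",np.hstack([im[160:480,140:500],cv2.resize(im2[120:260,430:560],(297,320),interpolation=2)]))
E
```

```text
t: 10.95
tool_pos: [0.4732, -0.0025, 0.2689]
tool_rot: [-2.223, -2.22, 0.0]
contact_force: [1.3, -0.3, -1.2]
opening: 0.0214
grip_force: 98.1
t: 11.95
tool_pos: [0.5003, 0.3295, 0.2682]
tool_rot: [-2.358, -2.076, 0.003]
contact_force: [-0.4, -0.2, -0.8]
opening: 0.0216
grip_force: 98.3
[0.5003 0.3295 0.2682] [-0.4 -0.2 -0.8] heading -7.28 tilt [-1.6e-03 -9.0e-04 -1.0e+00]
tool shift mm [37.29 -2.3  -0.04]
```

View pics/w4.png

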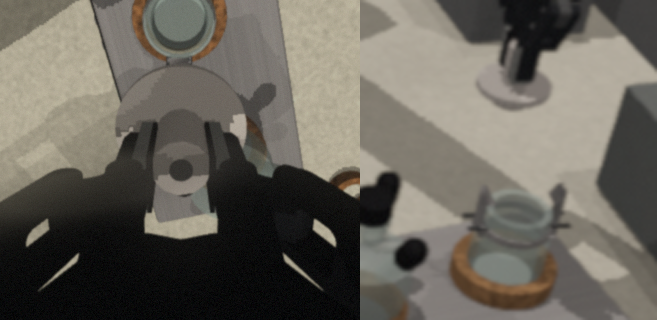

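The lid is held level with its disc at (180,120) in the crop, and the cell rim is ahead at (180,20). Next I'll measure the lid's offset from the tool and re-measure the clips in this view.

```bash
cat > held.py <<'E'
from h import *
import sys
z=np.load("w4.npz"); im,d,K,E=[z[k] for k in("im","d","K","E")]; W=cloud(d,K,E)
o=ctrl.get_obs(); t=o["tool_pos"]; M=R.from_rotvec(o["tool_rot"]).as_matrix()
T=(W-t)@M*1000
v=(np.abs(T[...,0])<45)&(np.abs(T[...,1])<45)
q=T[v&(T[...,2]>3)&(T[...,2]<14)]
print("disc n",len(q),"z tool",np.nanpercentile(q[:,2],[5,50,95]).round(1),q[:,:2].min(0),q[:,:2].max(0))
pl=q[(q[:,2]<np.median(q[:,2])+2)]
(c,r)=cv2.minEnclosingCircle(pl[:,:2].astype(np.float32)); print("enc",np.round(c,1),r)
b=T[v&(T[...,2]<-20)&(T[...,2]>-36)&(np.abs(T[...,0])<16)&(np.abs(T[...,1])<11)]; print("boss top",np.nanpercentile(b,[2,50,98],axis=0).round(1) if len(b) else 0)
E
python3 held.py; python3 cell.py w4 230 100 400 235
```

```text
disc n 6246 z tool [6.8 7.9 9.1] [-28.53429578 -32.45118564] [32.84170813 31.52817546]
enc [ 1.  -0.5] 32.02973937988281
boss top [[ -9.4 -10.3 -32.4]
 [  3.3   0.2 -28. ]
 [ 12.3  10.3 -21.2]]
clip [318. 143.] 309 [0.507  0.3986 0.1415] [0.4989 0.3922 0.1316] [0.5152 0.4046 0.145 ]
clip [318. 221.] 115 [0.4988 0.3365 0.1353] [0.4911 0.3339 0.1309] [0.5069 0.3392 0.1389]
cork 0.5169118046760559 0.363902747631073 0.04622184485197067
rim z pts 1751 [0.472 0.335 0.116] [0.534 0.395 0.122]
corktop 2366 [0.453 0.317 0.052] [0.552 0.415 0.062]
stirrer ((422.241455078125, 329.6484069824219), (865.0243530273438, 462.84075927734375), 5.148047924041748)
```

```bash
python3 -m handwheel '[{"tx":18.3,"ty":-0.9,"tz":0,"roll":0},{"tx":18,"ty":-0.9,"tz":0,"roll":0},{"tx":0,"ty":0,"tz":30,"roll":0},{"tx":0,"ty":0,"tz":30,"roll":0},{"tx":0,"ty":0,"tz":25,"roll":0},{"tx":0,"ty":0,"tz":12,"roll":0},{"tx":0,"ty":0,"tz":4,"roll":0},{"tx":0,"ty":0,"tz":0,"roll":0},{"tx":0,"ty":0,"tz":0,"roll":0},{"tx":0,"ty":0,"tz":0,"roll":0}]'
python3 chk.py
```

```text
t: 12.88
tool_pos: [0.505, 0.3657, 0.171]
tool_rot: [2.358, 2.075, 0.006]
contact_force: [-0.8, 1.0, -1.8]
opening: 0.0213
grip_force: 98.3
[0.505  0.3657 0.171 ] [-0.8  1.  -1.8] heading -7.3 tilt [ 0.0036  0.002  -1.    ]
tool shift mm [ 0.82 -2.42 -0.01]
```

```bash
python3 -m handwheel '[{"tx":0,"ty":0,"tz":3,"roll":0},{"tx":0,"ty":0,"tz":3,"roll":0},{"tx":0,"ty":0,"tz":0,"roll":0},{"tx":0,"ty":0,"tz":0,"roll":0}]'
python3 chk.py
python3 -m handwheel '[{"tx":0,"ty":0,"tz":0,"roll":0}]'
python3 chk.py
python3 -m handwheel '[{"tx":0,"ty":0,"tz":0,"roll":0}]'
python3 chk.py
```

```text
t: 13.22
tool_pos: [0.5036, 0.3651, 0.1622]
tool_rot: [-2.358, -2.076, 0.0]
contact_force: [-0.0, -0.4, -0.9]
opening: 0.0212
grip_force: 98.3
[0.5036 0.3651 0.1622] [-0.  -0.4 -0.9] heading -7.29 tilt [-2.e-04 -1.e-04 -1.e+00]
tool shift mm [ 1.56 -1.09 -0.  ]
t: 13.3
tool_pos: [0.5037, 0.3652, 0.1624]
tool_rot: [2.358, 2.076, 0.0]
contact_force: [0.4, 0.5, -0.9]
opening: 0.0215
grip_force: 98.3
[0.5037 0.3652 0.1624] [ 0.4  0.5 -0.9] heading -7.3 tilt [ 0.  0. -1.]
tool shift mm [ 1.5  -1.19 -0.  ]
t: 13.38
tool_pos: [0.5037, 0.3652, 0.1624]
tool_rot: [2.358, 2.076, 0.0]
contact_force: [-0.1, 0.0, -0.9]
opening: 0.0213
grip_force: 98.3
[0.5037 0.3652 0.1624] [-0.1  0.  -0.9] heading -7.3 tilt [ 1.e-04  1.e-04 -1.e+00]
tool shift mm [ 1.48 -1.22  0.  ]
```

```bash
python3 -m handwheel '[{"tx":0.5,"ty":-0.7,"tz":0,"roll":0},{"tx":0,"ty":0,"tz":4,"roll":0},{"tx":0,"ty":0,"tz":3,"roll":0},{"tx":0,"ty":0,"tz":1,"roll":0},{"tx":0,"ty":0,"tz":0,"roll":0},{"tx":0,"ty":0,"tz":0,"roll":0},{"tx":0,"ty":0,"tz":0,"roll":0}]'; python3 chk.py
python3 -m handwheel '[{"tx":0,"ty":0,"tz":1,"roll":0},{"tx":0,"ty":0,"tz":1,"roll":0},{"tx":0,"ty":0,"tz":1,"roll":0},{"tx":0,"ty":0,"tz":0,"roll":0},{"tx":0,"ty":0,"tz":0,"roll":0}]'; python3 chk.py
```

```text
t: 13.97
tool_pos: [0.5031, 0.3657, 0.1543]
tool_rot: [2.358, 2.076, 0.0]
contact_force: [0.4, 0.8, -2.3]
opening: 0.0217
grip_force: 98.3
[0.5031 0.3657 0.1543] [ 0.4  0.8 -2.3] heading -7.3 tilt [ 1.e-04 -0.e+00 -1.e+00]
tool shift mm [ 1.02 -0.54 -0.  ]
t: 14.38
tool_pos: [0.5035, 0.3657, 0.1522]
tool_rot: [2.358, 2.075, 0.001]
contact_force: [-2.1, -2.6, 4.1]
opening: 0.0212
grip_force: 98.4
[0.5035 0.3657 0.1522] [-2.1 -2.6  4.1] heading -7.3 tilt [ 1.e-03  1.e-04 -1.e+00]
tool shift mm [ 0.99 -0.89 -0.  ]
```

```bash
for k in 1; do python3 -m handwheel '[{"tx":0,"ty":0,"tz":1,"roll":0},{"tx":0,"ty":0,"tz":1,"roll":0},{"tx":0,"ty":0,"tz":0,"roll":0}]'; done; python3 -m handwheel '[{"tx":0,"ty":0,"tz":1,"roll":0},{"tx":0,"ty":0,"tz":1,"roll":0},{"tx":0,"ty":0,"tz":0,"roll":0}]'; python3 chk.py
```

```text
t: 14.63
tool_pos: [0.5039, 0.3662, 0.1509]
tool_rot: [2.358, 2.075, 0.004]
contact_force: [-1.2, -2.0, 7.0]
opening: 0.0216
grip_force: 98.5
t: 14.88
tool_pos: [0.5043, 0.3666, 0.15]
tool_rot: [2.358, 2.075, 0.006]
contact_force: [-1.7, -1.3, 9.2]
opening: 0.0214
grip_force: 98.8
[0.5043 0.3666 0.15  ] [-1.7 -1.3  9.2] heading -7.3 tilt [ 0.0033  0.0023 -1.    ]
tool shift mm [ 0.02 -1.57 -0.  ]
```

```bash
python3 -m handwheel '[{"tx":-0.5,"ty":-0.8,"tz":1,"roll":0},{"tx":0,"ty":0,"tz":1,"roll":0},{"tx":0,"ty":0,"tz":1,"roll":0},{"tx":0,"ty":0,"tz":0,"roll":0}]'; python3 chk.py;  python3 -m handwheel '[{"tx":0,"ty":0,"tz":1,"roll":0},{"tx":0,"ty":0,"tz":1,"roll":0},{"tx":0,"ty":0,"tz":0,"roll":0}]'; python3 chk.py
```

```text
t: 15.22
tool_pos: [0.5045, 0.3667, 0.1486]
tool_rot: [2.357, 2.075, 0.011]
contact_force: [-1.3, -2.4, 12.3]
opening: 0.0218
grip_force: 99.2
[0.5045 0.3667 0.1486] [-1.3 -2.4 12.3] heading -7.3 tilt [ 0.0062  0.0036 -1.    ]
tool shift mm [-0.11 -1.75 -0.01]
t: 15.47
tool_pos: [0.5048, 0.3669, 0.1473]
tool_rot: [2.357, 2.075, 0.013]
contact_force: [-1.2, -1.3, 15.2]
opening: 0.0211
grip_force: 99.4
[0.5048 0.3669 0.1473] [-1.2 -1.3 15.2] heading -7.3 tilt [ 0.007   0.0042 -1.    ]
tool shift mm [-0.37 -2.05 -0.02]
```

```bash
python3 -m handwheel '[{"tx":-0.5,"ty":-1,"tz":1,"roll":0},{"tx":0,"ty":0,"tz":1,"roll":0},{"tx":0,"ty":0,"tz":0,"roll":0}]'; python3 chk.py;  python3 -m handwheel '[{"tx":0,"ty":0,"tz":1,"roll":0},{"tx":0,"ty":0,"tz":1,"roll":0},{"tx":0,"ty":0,"tz":0,"roll":0}]'; python3 chk.py
```

```text
t: 15.72
tool_pos: [0.5046, 0.3667, 0.1461]
tool_rot: [2.356, 2.074, 0.016]
contact_force: [0.3, -1.8, 15.4]
opening: 0.0213
grip_force: 99.7
[0.5046 0.3667 0.1461] [ 0.3 -1.8 15.4] heading -7.31 tilt [ 0.0095  0.0048 -0.9999]
tool shift mm [-0.13 -1.95 -0.02]
t: 15.97
tool_pos: [0.5037, 0.3657, 0.1412]
tool_rot: [2.356, 2.073, 0.011]
contact_force: [3.6, -0.5, 4.5]
opening: 0.0213
grip_force: 98.5
[0.5037 0.3657 0.1412] [ 3.6 -0.5  4.5] heading -7.31 tilt [ 0.0071  0.0024 -1.    ]
tool shift mm [ 0.97 -1.16 -0.  ]
```

The resistance dropped from 15 N to 4.5 N, so the disc is past the noses. Going on to the rim.

```bash
python3 -m handwheel '[{"tx":0,"ty":0,"tz":1,"roll":0},{"tx":0,"ty":0,"tz":1,"roll":0},{"tx":0,"ty":0,"tz":0,"roll":0}]'; python3 -m handwheel '[{"tx":0,"ty":0,"tz":1,"roll":0},{"tx":0,"ty":0,"tz":1,"roll":0},{"tx":0,"ty":0,"tz":0,"roll":0},{"tx":0,"ty":0,"tz":0,"roll":0}]'; python3 chk.py
```

```text
t: 16.22
tool_pos: [0.5009, 0.3651, 0.1356]
tool_rot: [-2.358, -2.075, 0.001]
contact_force: [1.8, 0.2, 2.9]
opening: 0.0215
grip_force: 99.3
t: 16.55
tool_pos: [0.5009, 0.3651, 0.1356]
tool_rot: [-2.358, -2.075, 0.001]
contact_force: [-1.9, -2.4, 10.1]
opening: 0.0212
grip_force: 99.8
[0.5009 0.3651 0.1356] [-1.9 -2.4 10.1] heading -7.29 tilt [-7.e-04 -0.e+00 -1.e+00]
tool shift mm [ 1.88  1.55 -0.  ]
```

```bash
python3 -m handwheel '[{"tx":0,"ty":0,"tz":0,"roll":0},{"tx":0,"ty":0,"tz":0,"roll":0},{"tx":0,"ty":0,"tz":0,"roll":0},{"tx":0,"ty":0,"tz":0,"roll":0}]'
python3 - <<'E'
from h import *
a=cam("scene")[0]; b=cam("side")[0]
f=lambda i:cv2.resize(i,(400,400),interpolation=2)
save("fin",np.hstack([f(a[170:270,450:550]),f(a[190:390,150:350])]))
print(ctrl.get_obs()["contact_force"])
E
```

```text
t: 16.88
tool_pos: [0.5009, 0.3651, 0.1356]
tool_rot: [-2.358, -2.075, 0.001]
contact_force: [-1.5, -2.1, 10.1]
opening: 0.0215
grip_force: 99.8
[-2.51520318 -2.63672125 10.50748631]
```

View pics/fin.png

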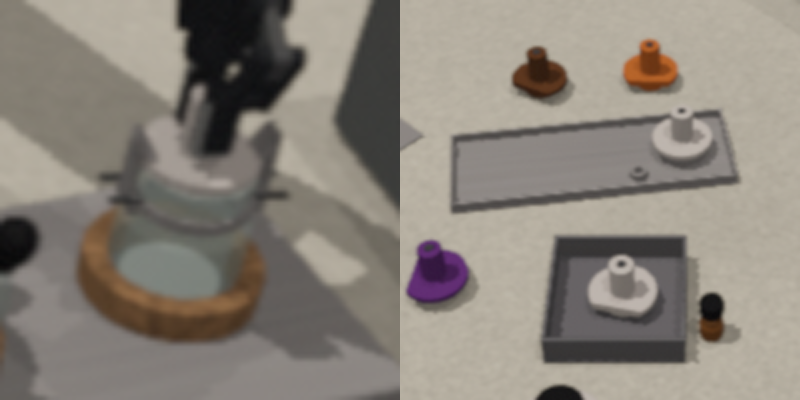

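The head is seated on the rim under both clips (crop 200,155). The chipped head is in the dish (620,290), the other sound head is in the tray (682,140), and the press is steady at about 10 N. Handing in.

```bash
python3 -c "
from station import ctrl
print(ctrl.finish_job())"
```

```text
the job is handed in; nothing more can be done
None
```

The job is handed in: the chipped head lies released in the discard dish, and one sound head is snapped in under both clips and held on the rim at about 10 N; the other sound head is still in the tray.

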